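# Seat the viewing-box plate and hold a control slide over it

## Robot

A 6-joint arm with a two-finger parallel gripper is mounted at the origin on the work surface. World frame = base frame: x ahead of the robot, y to its left, z up, the work surface at z = 0. Lengths are in m, angles in degrees, forces in N, time in s.
With the tool pointing down it reaches from about 0.2 to 0.875 m from the base axis. Payload 3.4 kg.
Tool frame: the origin (TCP) lies midway between the tips of the shut fingers; the grasp point (between the pads) lies bot.hold_point_z behind it (bot.hold_point_z is the distance from the TCP to the grasp point, in m); z points along the fingers, y is the direction in which the jaws open and shut (so a half turn about z gives the same grasp; the last joint's range is limited). The gripper opens to 94 mm and grips with 3 to 60 N. Pads are 16 mm wide; open, the fingers measure 119 mm over their backs; the gripper's body (75 mm by 177 mm) begins 78 mm behind the grasp point.
Start: joints at [56.494, 15.808, 86.224, -0, 77.962, -6.933], TCP at [0.257, 0.514, 0.175] pointing down, gripper open.
Joint ranges: [-165.64, 165.64], [-43.16, 119.46], [12.63, 154.43], [-67.54, 247.53], [6.08, 155.33], [-154.97, 154.97]. Speed limits (degrees/s): [147.25, 147.25, 180, 180, 180, 180].

## Interface

Orientations are given as [roll, pitch, yaw] about the fixed x, y, z axes, in that order (R = Rz(yaw) Ry(pitch) Rx(roll)).
In Python, from cell import bot gives the robot as it stands.
- The arm moves only by the tool jog_arm, never from a script. Its argument "commands" is one flat list of numbers, 5 for each row, row after row: the finger opening in m, from 0 to 0.094, then the shift along the tool's x, y, z in m, then the turn about the tool's z in rad. In form: [claw, tx, ty, tz, yaw, claw, tx, ty, tz, yaw, ...]. A call has 1 to 12 rows; each row shifts and turns the pose as measured when the row begins, along the tool's axes as they then stand; what a row does not reach is not made up. A row lasts 1/12 s, in which the tool goes at most 41.7 mm and 7.16 degrees, less where a joint would pass 70% of its speed; a pose out of reach is approached as far as the arm can. A call is refused whole if a number of a shift passes 0.0417 or a number of a turn 0.125, either way. A call with a gripper value outside its range is refused whole. The fingers move at their own pace and stop on an object; "force" is the grip in N (left out, the last holds). Time passes only in rows, so rows that do not move let the fingers close. It gives the time, the measured TCP pose, the force and the opening at its end, in the units of the state.
- bot.get_obs(): the state, without advancing time (a new reading comes with each control period).
- bot.read_camera(name): name is "side" or "top" or "wrist"; returns the picture (420x560x3 uint8, red, green, blue); there is no depth.
- bot.camera_params(name): a dict with "camera_matrix" (3x3 intrinsics, pixels), "dist" ([k1, k2, p1, p2, k3] as OpenCV has them; the pictures are not rectified), "extrinsics" (4x4, takes a point from camera to world coordinates). Camera axes: x right, y up, looking along -z (the intrinsics and any distortion apply to the point x, -y, -z); pixel columns grow to the right and rows downward; lengths in m; the calibration is good to about 2 mm. A picture is of the moment at which its call begins: read the wrist's pose just before it. camera_params takes no time and is no camera call; for the wrist camera it gives the pose at the moment of the call.
- bot.sign_off(): hands the job in, once; it reports no verdict.
The state is a dict: "clock": time; "joint_positions": joint angles; "joint_vel": joint speeds; "tau": joint torques, N m; "tool_pos": TCP position; "ee_rot": TCP orientation; "contact_force": force on the tool from outside, world axes, zero at the start; "torque": the same for the moment, N m; "finger_gap": opening from 0.0 (shut) to 1.0 (fully open).
Only numpy, scipy, OpenCV 4.12 (cv2) and the standard library are available. Lean on these libraries where they do the work, as an engineer would, in place of code of your own. Each camera call takes 0.05 s, during which the arm holds its last target.

## Task

First press the raised opal cover plate of the viewing box down until it sits level in its frame. Then pick up the glass control slide by its frosted end only (the end with the small corner notch; never touch the clear part with the fingers) and finish while holding it still over the lit plate to be read: level, label up, a few centimetres above the plate without touching it, the clear part with its spots over the middle of the plate and the frosted end towards the front of the box, where the switch is. Do not let go of it, and leave the tube rack, bottle, slide case and scanner where they stand.

Things in the scene. Friction and masses are not known exactly. Their poses are not given: they have to be found in the camera images.
- viewbox: Lit viewing box, fixed, grey, 205 (x) by 240 (y) by 62 mm high. Origin on the work surface under the middle of its opal plate, 115 mm from its front face, 90 mm from its back. Front is its own -x: on top there a dark grey control strip with a black and green switch and an 8 mm high dimmer. The cream opal plate, 150 (x) by 210 (y) by 6 mm, lies in its top; rim 40 mm wide in front, 15 elsewhere.
- plate (a joint): Angle of the opal cover plate about its hinge (rad): 0 is seated, level and flush with the rim; positive is front edge raised. It starts between 0.06 and 0.13. The hinge lies along the plate's back edge (75 mm behind the box's middle, 62 mm high) and is stiff: the plate stays where it is left and goes down under about 3 N at its front edge, until it meets a hard stop at 0.
- plate_front (a point): Top face of the opal cover plate, midway along its raised front edge, 5 mm in from the edge; it moves with the plate and is 62 mm high when the plate is seated. Press here.
- plate_mid (a point): Fixed point in the viewing box: the middle of the opal plate's top face when it is seated, 62 mm above the work surface. Axes as the viewing box (front is -x).
- slide_centre (a point): Centre (half-way up) of the control slide: thick glass, 100 mm long (its x), 36 wide (y), 6 thick (z), about 60 g, lying label up on the dark mat. The 36 mm at its -x end are frosted (matt white, a white label with a blue bar on the upper face, an 8 mm square notch out of the corner at -x, +y); the other 64 mm are clear with three dark red spots in white rings. z points up out of the label face.
- slide_frost (a point): Where to grip the slide: half-way up in the frosted end, on its centre line, 21 mm in from the frosted end's edge (29 mm from the slide's centre towards its -x). The side edges here are 36 mm apart; the notch ends 13 mm to one side of this point and the clear part begins 15 mm to the other. Axes as slide_centre.
- slide_clear: The clear part of the slide, 64 by 36 by 6 mm, rigid with the rest; origin at its own centre (half-way up), 47 mm from slide_frost in the slide's +x and 18 mm from slide_centre. Not to be touched by the fingers.
- mat: Fixed dark blue-grey rubber mat, 220 mm (x) by 270 mm (y), 3 mm thick, on which the slide lies; origin at the centre of its underside.
- tube_rack: Bystander: blue rack with capped sample tubes, 70 mm (x) by 200 mm (y) by 100 mm high; origin at the centre of its underside.
- reagent: Bystander: small amber bottle with a yellow cap, 34 mm across, 64 mm high; origin at the centre of its underside.
- slide_case: Bystander: shut grey and blue slide case, 92 mm (x) by 152 mm (y) by 35 mm high; origin at the centre of its underside.
- scanner: Bystander: hand scanner standing in a cradle, 110 mm (x) by 70 mm (y) by 185 mm high; origin at the centre of its underside.

How it is judged:
By the outcome, as a careful person would: the job done as asked, in the order asked, and still so for the second after the job is handed in, while the arm keeps its last pose, push and grip.
It also fails if it takes over 56 s, if anything falls off the work surface, if the arm or the gripper's body presses on something with over 40 N, if the wrist force passes 120 N, or if a joint passes its speed limit or range.

## Working session

There is one attempt and no reset: what is moved stays moved. The work goes in short steps, Python scripts to look and compute and a tool call to move; the robot and the scene stay as the last step left them, time stands still between calls to the robot, and variables do not carry over. Pictures are saved under pics/ and viewed, and the job is handed in when it is done.

Besides the shell and the picture viewer there is one more tool, called after "Request:" in YAML: its name, and indented under it one key for each argument. jog_arm: Moves the arm, as the interface text tells. Its arguments: {"type":"object","properties":{"commands":{"type":"array"},"force":{"type":"number"}},"required":["commands"]}

```bash
mkdir -p pics; ls
python3 - <<'E'
from cell import bot
import cv2,numpy as np
print(bot.get_obs()); print(bot.hold_point_z)
for n in("top","side","wrist"):
    p=bot.camera_params(n); print(n,{k:np.round(v,4).tolist() for k,v in p.items()})
    cv2.imwrite(f"pics/{n}0.png",bot.read_camera(n)[:,:,::-1])
E
```

```text
pics
{'clock': 0.0, 'joint_positions': array([ 5.64932558e+01,  1.58475552e+01,  8.62932978e+01, -9.81379337e-04,
        7.79629039e+01, -6.93267348e+00]), 'joint_vel': array([-0.0071133 , -0.07758853,  0.04134978,  0.00260936,  0.04233015,
       -0.10196429]), 'tau': array([ 1.17972002e-03, -4.04577363e+01, -2.37235683e+01,  7.00825802e-02,
        3.42801225e-02, -1.36796070e-04]), 'tool_pos': array([0.25689511, 0.5137308 , 0.17441884]), 'ee_rot': array([-1.79896886e+02, -1.15713554e-02,  1.53426124e+02]), 'contact_force': array([-0.67738656, -0.68871016,  1.36985761]), 'torque': array([ 0.03394558, -0.02755717, -0.01301418]), 'finger_gap': 1.0010985983641183}
0.0188
top {'camera_matrix': [[454.9514, 0.0, 280.3932], [0.0, 454.9514, 207.3776], [0.0, 0.0, 1.0]], 'dist': [0.0015, 0.0, 0.0, 0.0, 0.0], 'extrinsics': [[-0.0121, 0.9851, -0.1718, 0.3084], [-0.9997, -0.0155, -0.0189, -0.0069], [-0.0213, 0.1715, 0.985, 1.7636], [0.0, 0.0, 0.0, 1.0]]}
side {'camera_matrix': [[427.1158, 0.0, 272.2425], [0.0, 427.1158, 208.7465], [0.0, 0.0, 1.0]], 'dist': [0.0041, 0.0, 0.0, 0.0, 0.0], 'extrinsics': [[0.9987, 0.0132, -0.0498, 0.5538], [-0.0489, 0.5483, -0.8349, -1.0393], [0.0163, 0.8362, 0.5482, 0.756], [0.0, 0.0, 0.0, 1.0]]}
wrist {'camera_matrix': [[356.6813, 0.0, 269.9601], [0.0, 356.6813, 208.112], [0.0, 0.0, 1.0]], 'dist': [-0.0212, 0.0, 0.0, 0.0, 0.0], 'extrinsics': [[0.4472, -0.8679, -0.2161, 0.1952], [0.8945, 0.4336, 0.1094, 0.5452], [-0.0013, -0.2422, 0.9702, 0.384], [0.0, 0.0, 0.0, 1.0]]}
```

View pics/top0.png

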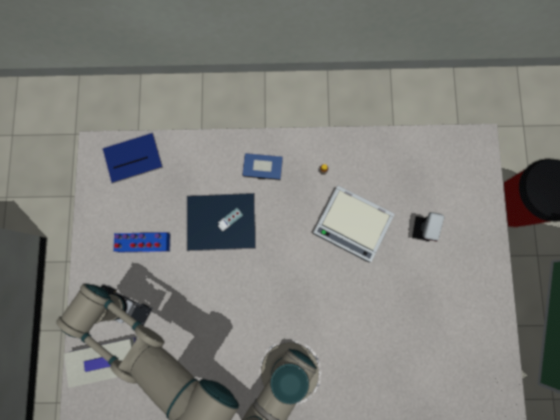

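View pics/side0.png

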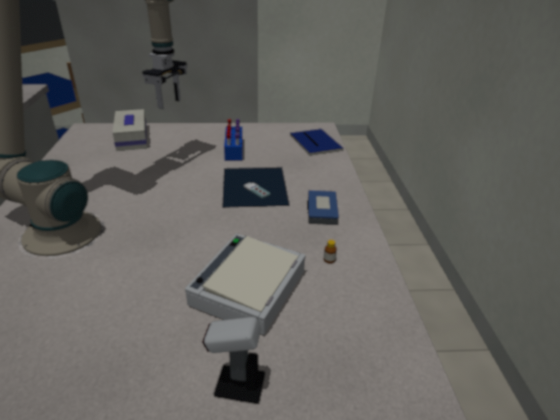

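View pics/wrist0.png

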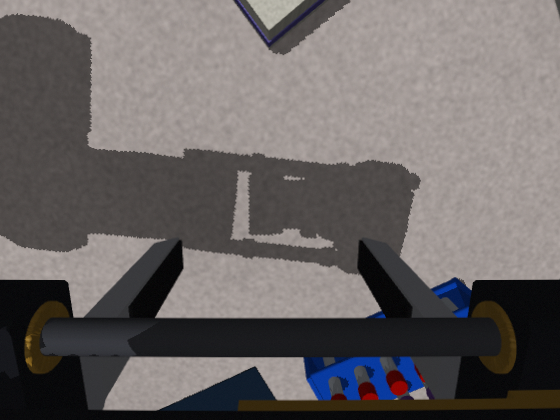

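```bash
cat > h.py <<'E'
import numpy as np,cv2
from cell import bot
def ray(P,uv):
    K=np.array(P["camera_matrix"]);d=np.array(P["dist"]);T=np.array(P["extrinsics"])
    q=cv2.undistortPoints(np.array(uv,float).reshape(-1,1,2),K,d).reshape(-1,2)
    D=np.c_[q[:,0],-q[:,1],-np.ones(len(q))]@T[:3,:3].T
    return T[:3,3],D
def onplane(P,uv,z):
    o,D=ray(P,uv); return o+D*((z-o[2])/D[:,2])[:,None]
def proj(P,X):
    T=np.array(P["extrinsics"]);c=(np.atleast_2d(X)-T[:3,3])@T[:3,:3]
    c=c*[1,-1,-1]
    return cv2.projectPoints(c,np.zeros(3),np.zeros(3),np.array(P["camera_matrix"]),np.array(P["dist"]))[0].reshape(-1,2)
E
python3 - <<'E'
import cv2
a=cv2.imread("pics/top0.png"); 
b=cv2.resize(a[180:260,300:410],None,fx=7,fy=7,interpolation=cv2.INTER_CUBIC);cv2.imwrite("pics/t1.png",b)
b=cv2.resize(a[190:255,180:260],None,fx=9,fy=9,interpolation=cv2.INTER_CUBIC);cv2.imwrite("pics/t2.png",b)
a=cv2.imread("pics/side0.png"); 
b=cv2.resize(a[225:335,180:315],None,fx=5,fy=5,interpolation=cv2.INTER_CUBIC);cv2.imwrite("pics/s1.png",b)
E
```

```text
(no output)
```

View pics/t1.png

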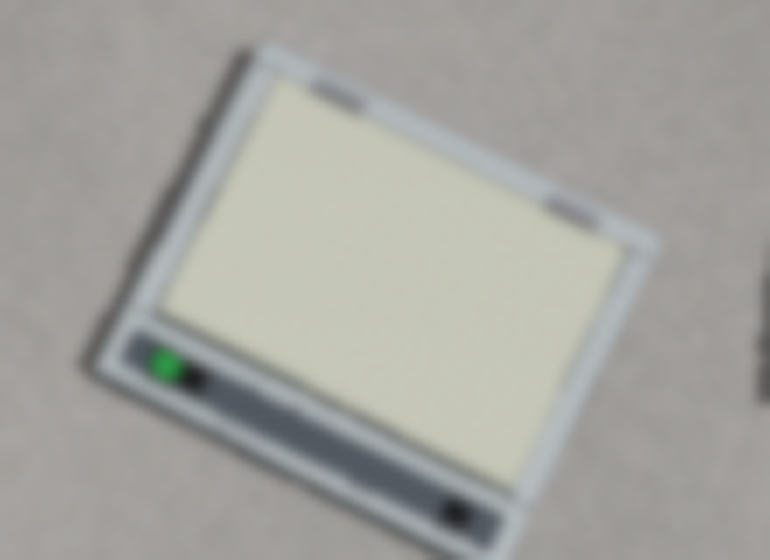

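View pics/t2.png

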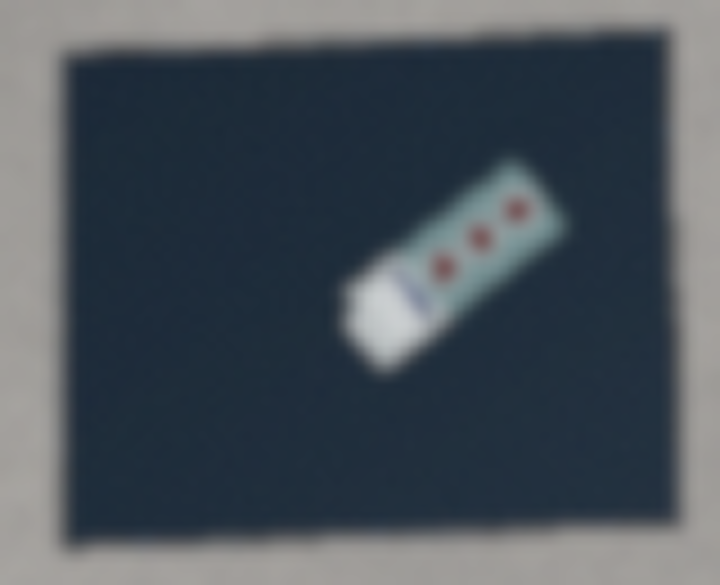

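View pics/s1.png

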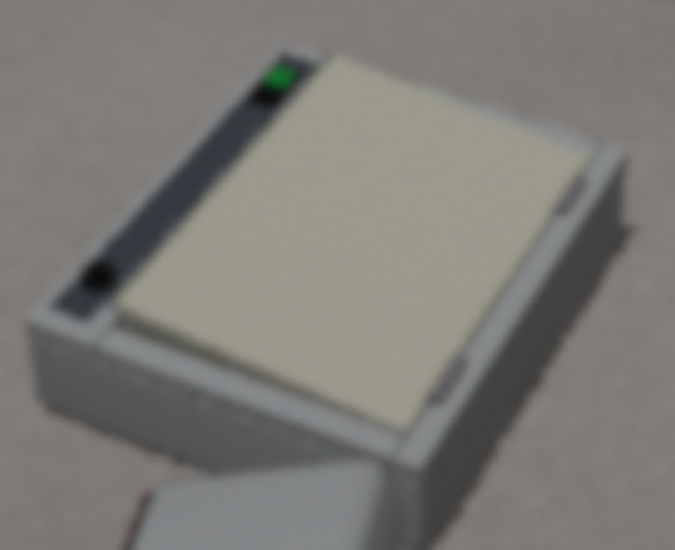

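```bash
cat > m1.py <<'E'
from h import *
a=cv2.imread("pics/top0.png"); P=bot.camera_params("top"); S=bot.camera_params("side"); s=cv2.imread("pics/side0.png")
def quad(img,roi,f):
    y0,y1,x0,x1=roi; c=cv2.resize(img[y0:y1,x0:x1],None,fx=8,fy=8,interpolation=cv2.INTER_CUBIC).astype(int)
    m=f(c).astype(np.uint8)
    n,l,st,_=cv2.connectedComponentsWithStats(m);k=1+np.argmax(st[1:,4]);m=(l==k).astype(np.uint8)
    cs=max(cv2.findContours(m,0,1)[0],key=cv2.contourArea)
    h=cv2.convexHull(cs); q=cv2.approxPolyN(h,4,ensure_convex=True).reshape(-1,2) if hasattr(cv2,'approxPolyN') else cv2.approxPolyDP(h,20,True).reshape(-1,2)
    return (q+.5)/8-.5+[x0,y0], m
qt,m=quad(a,(180,265,300,410),lambda c:(c[:,:,2]-c[:,:,0]>8)&(c[:,:,1]>120))
qs,m2=quad(s,(225,335,180,315),lambda c:(c[:,:,2]-c[:,:,0]>11)&(c[:,:,1]>110))
cv2.imwrite("pics/m1.png",m*255);cv2.imwrite("pics/m2.png",cv2.resize(m2*255,None,fx=.7,fy=.7))
print(qt.round(1).tolist(),qs.round(1).tolist())
print("top z=.062",onplane(P,qt,.062).round(4).tolist()); print("side .062",onplane(S,qs,.062).round(4).tolist())
# triangulate
def tri(u,v):
    o1,d1=ray(P,u);o2,d2=ray(S,v);d1=d1[0];d2=d2[0]
    t=np.linalg.lstsq(np.c_[d1,-d2],o2-o1,rcond=None)[0]
    p1=o1+d1*t[0];p2=o2+d2*t[1];return (p1+p2)/2,np.linalg.norm(p1-p2)
for u in qt:
    best=min((tri(u,v)[1],i) for i,v in enumerate(qs)); print(u.round(1),qs[best[1]].round(1),tri(u,qs[best[1]]))
# slide
roi=(195,250,205,255)
for nm,f in(("all",lambda c:c[:,:,1]>85),("white",lambda c:(c.min(2)>150))):
    q,mm=quad(a,roi,f); cv2.imwrite(f"pics/sl_{nm}.png",mm*255); W=onplane(P,q,.009); print(nm,W.round(4).tolist(),W.mean(0))
E
python3 m1.py
```

```text
[[388.6, 215.2], [372.4, 249.1], [322.3, 223.7], [339.6, 190.7]] [[297.1, 256.2], [259.9, 311.6], [202.3, 285.9], [246.8, 235.3]]
top z=.062 [[0.5689, -0.3813, 0.062], [0.4423, -0.3149, 0.062], [0.5403, -0.1314, 0.062], [0.6662, -0.2005, 0.062]]
side .062 [[0.6691, -0.2032, 0.062], [0.5703, -0.3874, 0.062], [0.439, -0.3038, 0.062], [0.5417, -0.1114, 0.062]]
[388.6 215.2] [259.9 311.6] (array([ 0.57009166, -0.38246394,  0.05662809]), np.float64(0.000730925985139411))
[372.4 249.1] [202.3 285.9] (array([ 0.44107915, -0.31334681,  0.07108757]), np.float64(0.0010859048877403241))
[322.3 223.7] [259.9 311.6] (array([ 0.57561547, -0.1498027 , -0.19117388]), np.float64(0.0015173151196773962))
[339.6 190.7] [297.1 256.2] (array([ 0.66810321, -0.2007566 ,  0.05966255]), np.float64(0.0027961051540213062))
all [[0.5867, 0.1737, 0.009], [0.5215, 0.2534, 0.009], [0.5549, 0.2865, 0.009], [0.6203, 0.1964, 0.009]] [0.57086325 0.22750882 0.009     ]
white [[0.5476, 0.2288, 0.009], [0.5284, 0.2545, 0.009], [0.5537, 0.2758, 0.009], [0.5726, 0.2525, 0.009]] [0.55058041 0.25287352 0.009     ]
```

Request:
jog_arm:
  commands: [0,-0.01,-0.01,-0.03,0,0,-0.02,-0.02,-0.025,0,0,-0.026,-0.026,-0.02,0,0,-0.028,-0.028,0,0,0,-0.028,-0.028,0,0,0,-0.028,-0.028,0,0,0,-0.028,-0.028,0,0,0,-0.028,-0.028,0,0,0,-0.028,-0.028,0,0,0,-0.028,-0.028,0,0,0,-0.028,-0.028,0,0,0,-0.028,-0.028,0,0]
  force: 20

```text
clock: 1.15
tool_pos: [0.3976, 0.0907, 0.25]
ee_rot: [-179.8, 0.0, 154.4]
contact_force: [0.9, -0.6, -0.5]
finger_gap: 0.188
```

Request:
jog_arm:
  commands: [0,-0.026,-0.028,0,0.01,0,-0.026,-0.028,0,0.01,0,-0.026,-0.028,0,0.01,0,-0.026,-0.028,0,0.01,0,-0.026,-0.028,0,0.01,0,-0.026,-0.028,0,0.0,0,-0.026,-0.028,0,0,0,-0.02,-0.02,0,0,0,0,0,0,0,0,0,0,0,0]

```text
clock: 1.98
tool_pos: [0.4774, -0.2179, 0.248]
ee_rot: [-179.7, -0.0, 150.7]
contact_force: [0.5, 0.2, 0.1]
finger_gap: 0.009
```

Run:
```python
from h import *
import json
o=bot.get_obs();print(o['clock'],o['tool_pos'],o['ee_rot'],o['joint_positions'])
P=bot.camera_params("wrist");im=bot.read_camera("wrist")
cv2.imwrite("pics/w1.png",im[:,:,::-1]);json.dump({k:np.array(v).tolist() for k,v in P.items()},open("w1.json","w"))
```

```text
1.9833 [ 0.47742062 -0.21790249  0.2479732 ] [-1.79749522e+02 -1.13839348e-02  1.50667566e+02] [-31.92921331   9.55177949  84.398401    -0.25133361  86.0498812
 -92.57949017]
```

View pics/w1.png

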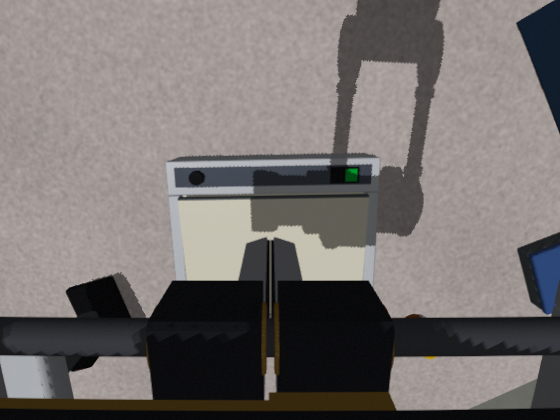

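Run:
```python
import cv2
a=cv2.imread("pics/w1.png")
cv2.imwrite("pics/w1a.png",cv2.resize(a[150:215,160:275],None,fx=6.9,fy=6.9,interpolation=cv2.INTER_CUBIC))
cv2.imwrite("pics/w1b.png",cv2.resize(a[145:215,275:390],None,fx=6.9,fy=6.9,interpolation=cv2.INTER_CUBIC))
```

```text
(no output)
```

View pics/w1a.png

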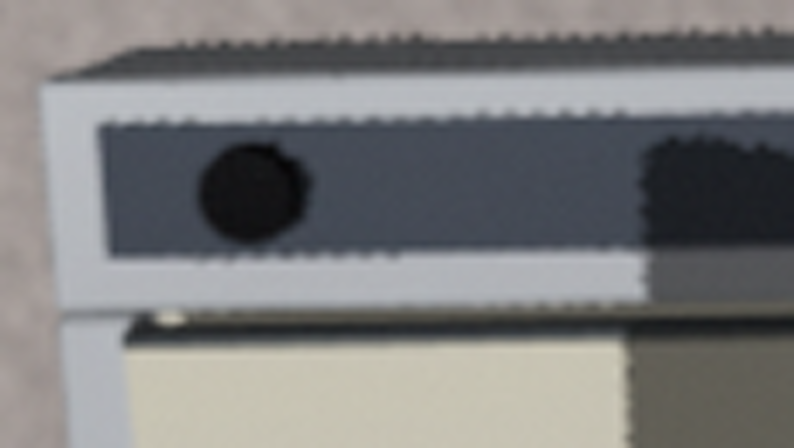

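View pics/w1b.png

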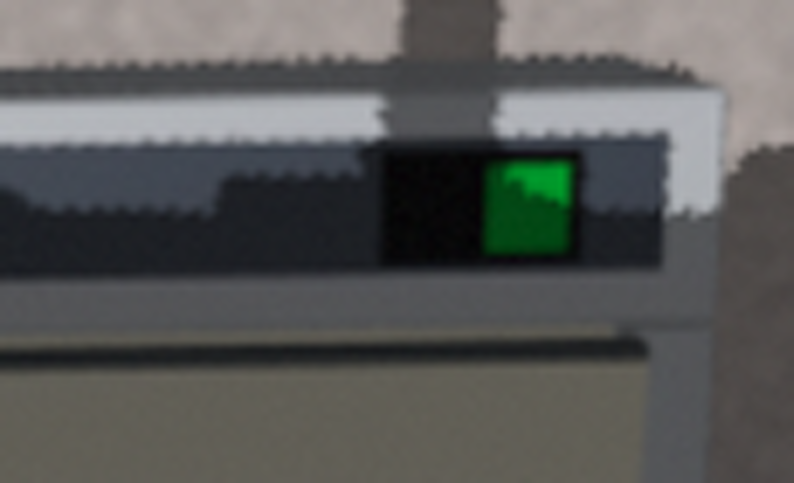

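Run:
```python
from h import *
import json
P=json.load(open("w1.json"))
W=onplane(P,[[165.7,161.8],[379.4,157.7]],.062); print(W.round(4),np.linalg.norm(W[0]-W[1]))
m=W.mean(0);d=(W[1]-W[0])[:2];yb=np.degrees(np.arctan2(d[1],d[0]))-90;print("yaw",yb)
ex=np.array([np.cos(np.radians(yb)),np.sin(np.radians(yb)),0])
c=m+.115*ex;print("centre",c)
Q=[[178.0,199.8],[368.5,196.8]]
for a in (.06,.08,.1,.13):
    z=.062+.15*np.sin(a);w=onplane(P,Q,z);print(a,z,w.round(4).tolist(),np.linalg.norm(w[0]-w[1]),((w-c)@ex), "expect",.075-.15*np.cos(a))
T=bot.camera_params("top");
```

```text
[[ 0.4001 -0.3078  0.062 ]
 [ 0.512  -0.0991  0.062 ]] 0.2367749674658845
yaw -28.194053332779475
centre [ 0.55738316 -0.25781873  0.062     ]
0.06 0.07099460097191669 [[0.4426, -0.3163, 0.071], [0.5431, -0.13, 0.071]] 0.2116336761672934 [-0.07352807 -0.07297658] expect -0.07473008099028063
0.08 0.0739872040953759 [[0.4424, -0.3152, 0.074], [0.5421, -0.1304, 0.074]] 0.2099949364883816 [-0.07418632 -0.0736391 ] expect -0.07452025594539292
0.1 0.07697501249702422 [[0.4422, -0.3142, 0.077], [0.5412, -0.1308, 0.077]] 0.20835882238344566 [-0.07484351 -0.07430056] expect -0.07425062479170387
0.13 0.08144512139295423 [[0.4419, -0.3127, 0.0814], [0.5397, -0.1314, 0.0814]] 0.20591100537777823 [-0.07582675 -0.07529018] expect -0.0737342840572182
```

Request:
jog_arm:
  commands: [0,-0.011,0.002,0.02,-0.01,0,-0.011,0.001,0.03,-0.01,0,0,0,0.035,0,0,0,0,0.035,0,0,0,0,0.02,0,0,0,0,0.01,0,0,0,0,0,0]
  force: 40

```text
clock: 2.62
tool_pos: [0.4988, -0.2161, 0.0959]
ee_rot: [-179.9, 0.3, 152.5]
contact_force: [-0.0, -1.0, 0.6]
finger_gap: 0.009
```

Request:
jog_arm:
  commands: [0,-0.003,-0.008,0.003,0.01,0,-0.001,-0.002,0.005,0,0,0,0,0.004,0,0,0,0,0.004,0,0,0,0,0.003,0,0,0,0,0.003,0,0,0,0,0,0]

```text
clock: 3.2
tool_pos: [0.5, -0.2259, 0.0767]
ee_rot: [-179.9, 0.7, 152.1]
contact_force: [0.0, -0.7, 0.5]
finger_gap: 0.006
```

Run:
```python
from h import *
print(bot.get_obs()['tool_pos'],bot.get_obs()['contact_force'])
cv2.imwrite("pics/w2.png",bot.read_camera("wrist")[:,:,::-1])
```

```text
[ 0.49997091 -0.2259106   0.07667287] [ 0.00142477 -0.70381989  0.51137916]
```

View pics/w2.png

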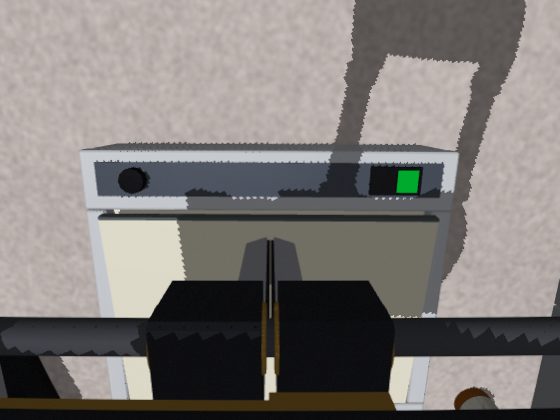

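Run:
```python
from h import *
P=bot.camera_params("wrist")
print(proj(P,bot.get_obs()['tool_pos']))
W=onplane(P,[[82,152],[457.5,151.5]],.062); print(W.round(4),np.linalg.norm(W[0]-W[1]))
m=W.mean(0);d=(W[1]-W[0])[:2];yb=np.degrees(np.arctan2(d[1],d[0]))-90;print("yaw",yb)
ex=np.array([np.cos(np.radians(yb)),np.sin(np.radians(yb)),0])
c=m+.115*ex;print("centre",c)
w=onplane(P,[[99,219.5],[439.5,219.5]],.075);print(w,np.linalg.norm(w[0]-w[1]),(w-c)@ex,(bot.get_obs()['tool_pos']-c)@ex)
```

```text
[[269.61687702 234.69162236]]
[[ 0.4015 -0.3068  0.062 ]
 [ 0.5113 -0.0989  0.062 ]] 0.23507836728599893
yaw -27.84263643934358
centre [ 0.55809557 -0.25655148  0.062     ]
[[ 0.44264944 -0.31503812  0.075     ]
 [ 0.54122204 -0.12890272  0.075     ]] 0.21062513217748938 [-0.07476548 -0.07453783] -0.0654944915916995
```

Request:
jog_arm:
  commands: [0,0,0,0.003,0,0,0,0,0.003,0,0,0,0,0.003,0,0,0,0,0.003,0,0,0,0,0.002,0,0,0,0,0.001,0]

```text
clock: 3.75
tool_pos: [0.5009, -0.2266, 0.0612]
ee_rot: [-179.9, 0.8, 152.1]
contact_force: [-0.7, -1.4, 0.6]
finger_gap: 0.006
```

Request:
jog_arm:
  commands: [0,0,0,0.001,0]

```text
clock: 3.83
tool_pos: [0.5009, -0.2265, 0.0599]
ee_rot: [-179.9, 0.8, 152.0]
contact_force: [0.7, -0.4, 0.9]
finger_gap: 0.006
```

Run:
```python
from h import *
print(bot.get_obs()['tool_pos'],bot.get_obs()['contact_force'])
cv2.imwrite("pics/w3.png",bot.read_camera("wrist")[:,:,::-1])
s=bot.read_camera("side")[:,:,::-1];cv2.imwrite("pics/s3.png",cv2.resize(s[190:335,160:335],None,fx=4,fy=4,interpolation=cv2.INTER_CUBIC))
```

```text
[ 0.50085705 -0.22654934  0.059879  ] [ 0.68516917 -0.39216402  0.88387858]
```

View pics/w3.png

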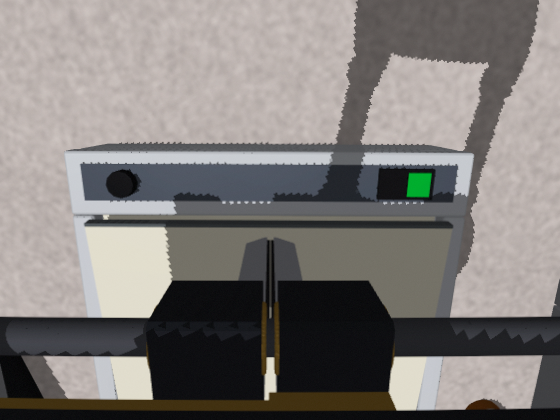

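View pics/s3.png

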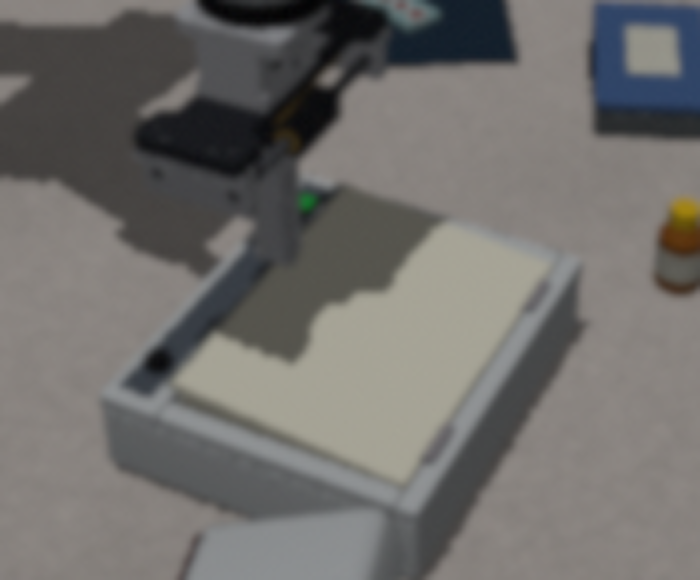

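Request:
jog_arm:
  commands: [0,0,0,0.001,0,0,0,0,0.001,0]

```text
clock: 4.1
tool_pos: [0.5011, -0.2266, 0.0581]
ee_rot: [-179.9, 0.8, 152.1]
contact_force: [0.5, -0.2, 0.6]
finger_gap: 0.006
```

Run:
```python
from h import *
o=bot.get_obs();print(o['tool_pos'],o['contact_force'],o['tau'],o['torque'])
P=bot.camera_params("wrist")
print(P['extrinsics'].round(4).tolist() if hasattr(P['extrinsics'],'round') else P)
im=bot.read_camera("wrist")[:,:,::-1]
cv2.imwrite("pics/w4.png",cv2.resize(im[195:255,180:380],None,fx=4,fy=4,interpolation=cv2.INTER_CUBIC))
```

```text
[ 0.50106678 -0.22664809  0.05805032] [ 0.52350757 -0.21310338  0.64404473] [-4.83708238e-03 -3.97329676e+01 -2.03240061e+01 -2.13192537e-02
  1.81473076e-02 -4.01880088e-04] [-0.01323561 -0.02708058 -0.03792462]
[[0.4685, -0.8541, -0.2259, 0.4375], [0.8835, 0.4526, 0.1212, -0.1924], [-0.0012, -0.2563, 0.9666, 0.2665], [0.0, 0.0, 0.0, 1.0]]
```

View pics/w4.png

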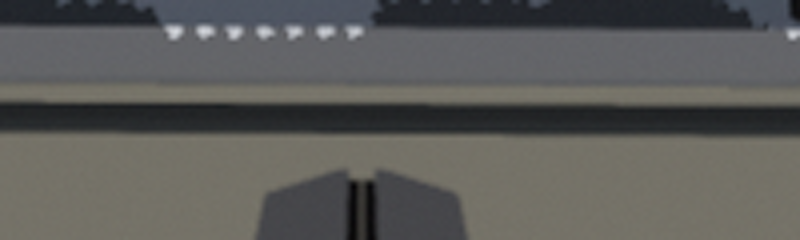

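Run:
```python
from h import *
P=bot.camera_params("wrist");im=bot.read_camera("wrist")[:,:,::-1]
cv2.imwrite("pics/w5.png",im)
cv2.imwrite("pics/w5a.png",cv2.resize(im[140:240,60:190],None,fx=6,fy=6,interpolation=cv2.INTER_CUBIC))
cv2.imwrite("pics/w5b.png",cv2.resize(im[140:240,360:490],None,fx=6,fy=6,interpolation=cv2.INTER_CUBIC))
s=bot.read_camera("side")[:,:,::-1];cv2.imwrite("pics/s5.png",s)
s0=cv2.imread("pics/side0.png")
cv2.imwrite("pics/s5b.png",np.hstack([cv2.resize(i[280:320,190:270],None,fx=5,fy=5,interpolation=cv2.INTER_CUBIC) for i in(s0,s)]))
```

```text
(no output)
```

View pics/w5a.png

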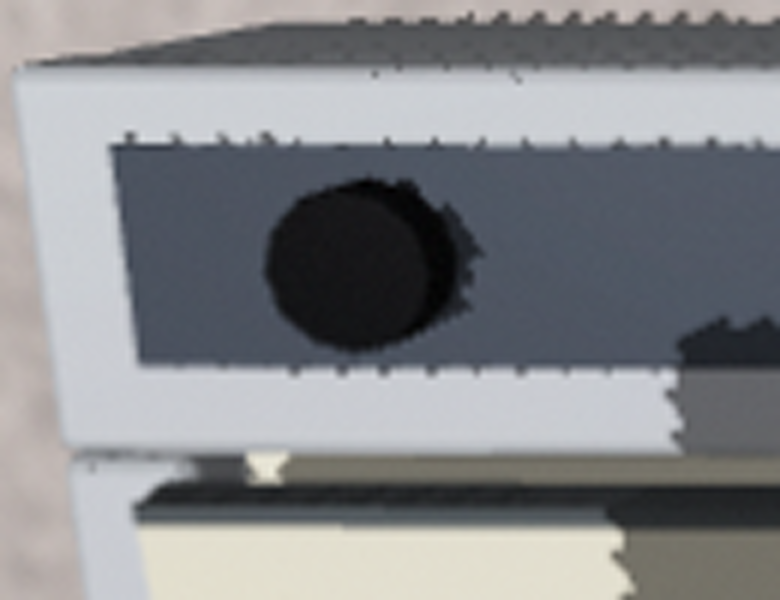

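View pics/w5b.png

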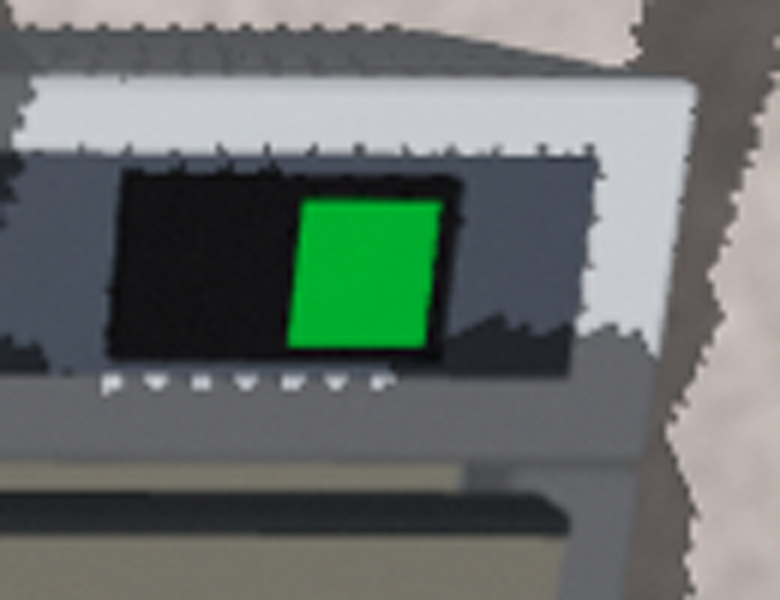

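View pics/s5b.png

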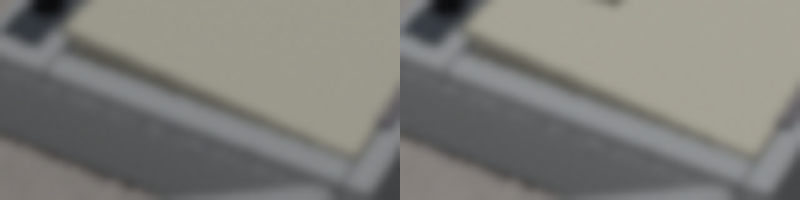

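Run:
```python
from h import *
S=bot.camera_params("side");s=cv2.imread("pics/s5.png");t=bot.get_obs()['tool_pos']
print(t,proj(S,t), proj(S,t+[0,0,.02]))
c=np.array([.5575,-.257,.062]);a=np.radians(-28)
R=np.array([[np.cos(a),-np.sin(a),0],[np.sin(a),np.cos(a),0],[0,0,1]])
pts=np.array([[-.115,-.12,0],[-.115,.12,0],[.09,.12,0],[.09,-.12,0]])@R.T+c
pp=proj(S,pts);print(pp.round(1).tolist())
b=cv2.resize(s[190:335,160:335],None,fx=4,fy=4,interpolation=cv2.INTER_CUBIC)
for q in pp: cv2.circle(b,tuple(int(v) for v in (q-[160,190]+.5)*4),3,(0,0,255),1)
for d,col in((0,(0,255,0)),(.02,(255,0,255))):
  q=proj(S,t+[0,0,d])[0];cv2.circle(b,tuple(int(v) for v in (q-[160,190]+.5)*4),3,col,1)
cv2.imwrite("pics/s5c.png",b)
```

```text
[ 0.5009967  -0.22663062  0.05801813] [[230.34399421 264.77184314]] [[230.03896983 258.53779012]]
[[184.9, 287.9], [236.0, 232.3], [306.1, 253.5], [265.0, 317.7]]
```

View pics/s5c.png

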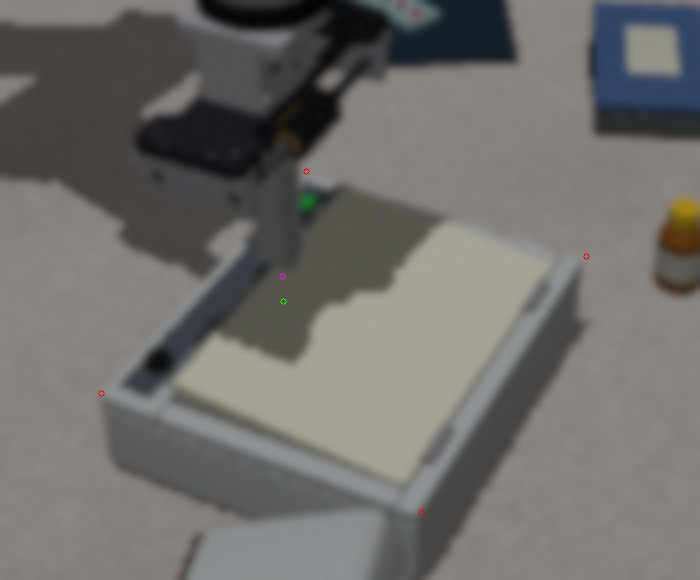

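Run:
```python
from h import *
P=bot.camera_params("wrist");t=bot.get_obs()['tool_pos']
for d in (0,.01,.02,.03,.04,.06): print(d,proj(P,t+[0,0,d]))
a=np.radians(152.1);x=np.array([np.cos(a),np.sin(a),0])
for s in(-.01,.008,.01,.02): print(s,proj(P,t+x*s),proj(P,t+x*s+[0,0,.03]))
S=bot.camera_params("side")
for s in(-.008,.008,.02,.03): print(s,proj(S,t+x*s))
```

```text
0 [[269.57363991 234.70543162]]
0.01 [[269.53507104 240.26939812]]
0.02 [[269.49279677 246.36825409]]
0.03 [[269.44625801 253.082762  ]]
0.04 [[269.39477767 260.51074196]]
0.06 [[269.27348612 278.01375406]]
-0.01 [[269.58889224 249.88166931]] [[269.46555676 270.2747209 ]]
0.008 [[269.56119874 222.30287706]] [[269.43047247 238.98340164]]
0.01 [[269.55805474 219.16528818]] [[269.42647717 235.40955797]]
0.02 [[269.54212967 203.2518835 ]] [[269.40620249 217.24039173]]
-0.008 [[233.16500354 265.71146258]]
0.008 [[227.5376935  263.83715054]]
0.02 [[223.35556326 262.44426264]]
0.03 [[219.89524887 261.29182697]]
```

Run:
```python
import cv2
s=cv2.imread("pics/s5.png");cv2.imwrite("pics/s5d.png",cv2.resize(s[215:285,195:265],None,fx=8,fy=8,interpolation=cv2.INTER_CUBIC))
s=cv2.imread("pics/w5.png");cv2.imwrite("pics/w5d.png",cv2.resize(s[190:300,200:340],None,fx=5,fy=5,interpolation=cv2.INTER_CUBIC))
```

```text
(no output)
```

View pics/s5d.png

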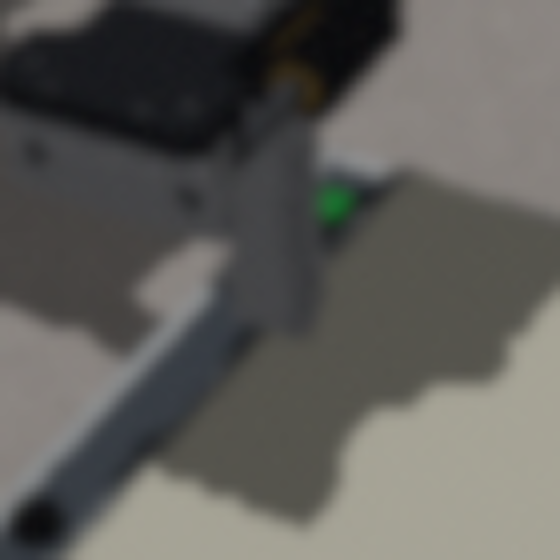

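View pics/w5d.png

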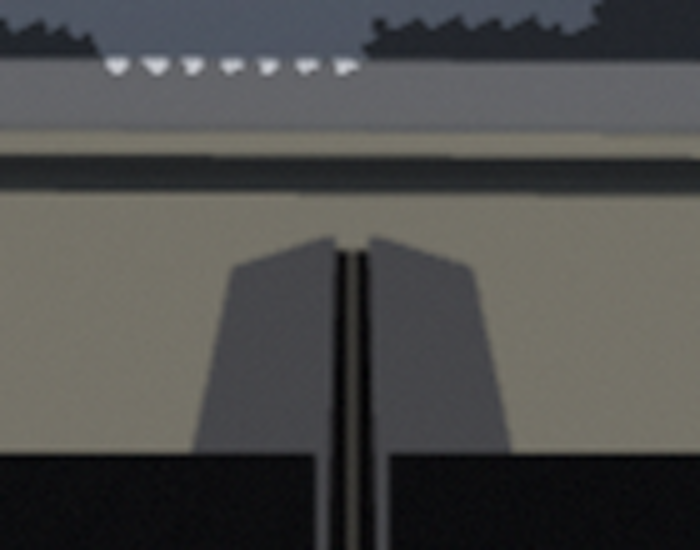

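Request:
jog_arm:
  commands: [0,0,0,0.002,0,0,0,0,0.002,0,0,0,0,0.002,0,0,0,0,0.002,0]

```text
clock: 4.58
tool_pos: [0.5016, -0.227, 0.05]
ee_rot: [-179.9, 0.9, 152.1]
contact_force: [0.0, -0.6, 0.2]
finger_gap: 0.008
```

Request:
jog_arm:
  commands: [0,0,0,0.002,0,0,0,0,0.002,0]

```text
clock: 4.75
tool_pos: [0.5016, -0.227, 0.0454]
ee_rot: [-179.9, 0.9, 152.1]
contact_force: [-0.4, -0.5, 0.6]
finger_gap: 0.002
```

Run:
```python
from h import *
o=bot.get_obs();print(o['tool_pos'],o['contact_force'])
im=bot.read_camera("wrist")[:,:,::-1];s=bot.read_camera("side")[:,:,::-1]
cv2.imwrite("pics/w6.png",im)
cv2.imwrite("pics/s6.png",np.hstack([cv2.resize(s[215:315,185:275],(540,600),interpolation=cv2.INTER_CUBIC)]))
```

```text
[ 0.50155884 -0.22695889  0.04543704] [-0.41205106 -0.52635883  0.59744709]
```

View pics/w6.png

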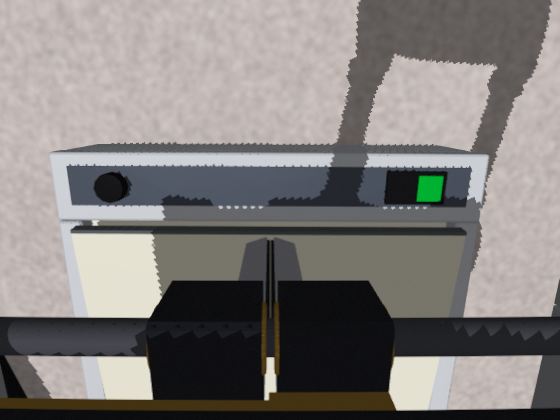

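View pics/s6.png

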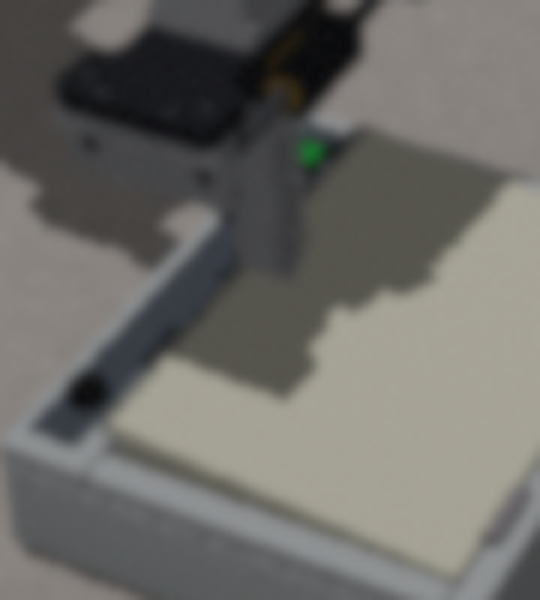

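Request:
jog_arm:
  commands: [0,0.002,0,0.002,0,0,0,0,0.002,0,0,0,0,0.002,0]

```text
clock: 5.1
tool_pos: [0.5012, -0.2268, 0.0405]
ee_rot: [-179.9, 1.1, 152.0]
contact_force: [-0.3, 0.7, 3.1]
finger_gap: 0.003
```

Request:
jog_arm:
  commands: [0,0,0,0.002,0,0,0,0,0.002,0,0,0,0,0.002,0,0,0,0,0.002,0]

```text
clock: 5.43
tool_pos: [0.501, -0.2267, 0.0323]
ee_rot: [-179.9, 1.1, 152.1]
contact_force: [-0.6, 0.1, 2.8]
finger_gap: -0.001
```

Request:
jog_arm:
  commands: [0,0,0,0.0015,0,0,0,0,0.0015,0]

```text
clock: 5.6
tool_pos: [0.501, -0.2267, 0.0318]
ee_rot: [-179.9, 1.1, 152.1]
contact_force: [-3.2, 1.3, 17.5]
finger_gap: 0.005
```

Request:
jog_arm:
  commands: [0,0,0,0.0012,0,0,0,0,0.0012,0]

```text
clock: 5.77
tool_pos: [0.5011, -0.2267, 0.0319]
ee_rot: [-179.9, 1.1, 152.1]
contact_force: [-2.6, 1.0, 10.2]
finger_gap: 0.002
```

Run:
```python
from h import *
o=bot.get_obs();print(o['tool_pos'],o['contact_force'])
im=bot.read_camera("wrist")[:,:,::-1];s=bot.read_camera("side")[:,:,::-1]
cv2.imwrite("pics/w7.png",im)
cv2.imwrite("pics/s7.png",np.hstack([cv2.resize(s[215:315,185:275],(540,600),interpolation=cv2.INTER_CUBIC)]))
```

```text
[ 0.50106692 -0.22673093  0.03191967] [-2.58997237  1.04942876 10.16116084]
```

View pics/w7.png

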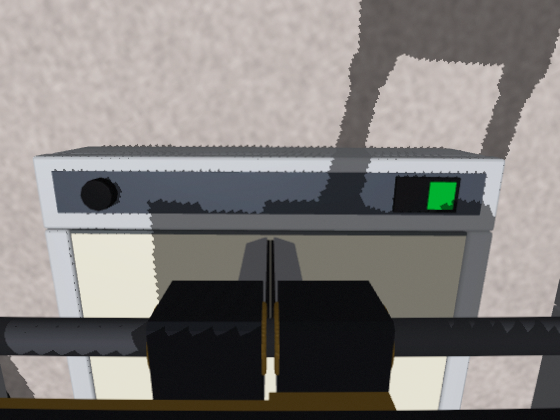

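View pics/s7.png

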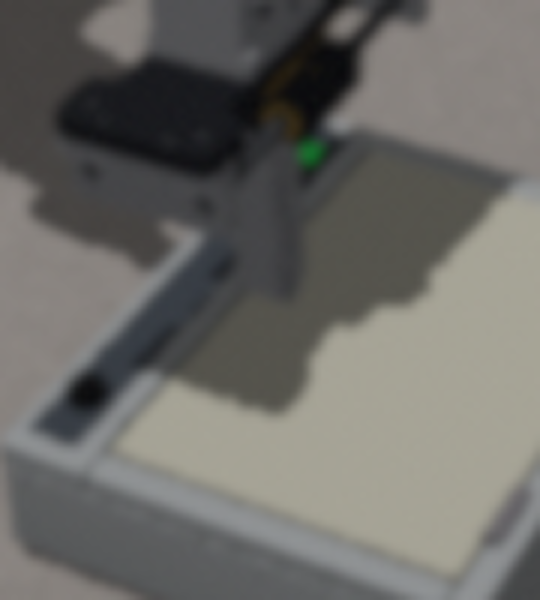

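Request:
jog_arm:
  commands: [0,0,0,0.003,0]

```text
clock: 5.95
tool_pos: [0.5012, -0.2268, 0.0316]
ee_rot: [-179.9, 1.2, 152.1]
contact_force: [-7.8, 5.2, 34.4]
finger_gap: 0.006
```

Run:
```python
from h import *
o=bot.get_obs();print(o['tool_pos'],o['contact_force'],o['joint_positions'])
P=bot.camera_params("wrist")
for z in(.062,.057,.03):
    W=onplane(P,[[37,158],[503,159.5]],z);print(z,W.round(4).tolist(),np.linalg.norm(W[0]-W[1]))
    # plate: front edge corners
    m=W.mean(0);d=(W[1]-W[0])[:2];yb=np.degrees(np.arctan2(d[1],d[0]))-90
    ex=np.array([np.cos(np.radians(yb)),np.sin(np.radians(yb)),0]);print(yb,m+.115*ex)
```

```text
[ 0.50117643 -0.22682466  0.03161335] [-7.76558846  5.24721846 34.40396689] [-3.15584958e+01  1.98717615e+01  1.02584117e+02 -6.19727429e-02
  5.63436268e+01 -9.36040169e+01]
0.062 [[0.4012, -0.3059, 0.062], [0.5113, -0.0996, 0.062]] 0.23386025714421818
-28.079140617726893 [ 0.55771017 -0.25688522  0.062     ]
0.057 [[0.4002, -0.3091, 0.057], [0.5134, -0.097, 0.057]] 0.24044571649389132
-28.07914061772688 [ 0.55826835 -0.25719369  0.057     ]
0.03 [[0.3949, -0.3265, 0.03], [0.5248, -0.083, 0.03]] 0.27600719698212633
-28.079140617726893 [ 0.56128254 -0.25885944  0.03      ]
```

Request:
jog_arm:
  commands: [0,0,0,-0.02,0,0.04,0,0,-0.04,0,0.094,0,0,-0.041,0,0.094,0.012,0.03,-0.02,0,0.094,0.015,0.037,0,0,0.094,0.015,0.037,0,0,0.094,0.015,0.037,0,0,0.094,0.015,0.037,0,0,0.094,0.015,0.037,0,0,0.094,0.015,0.037,0,0,0.094,0.015,0.037,0,0,0.094,0.015,0.037,0,0]

```text
clock: 6.95
tool_pos: [0.5383, 0.1293, 0.1504]
ee_rot: [-179.7, 1.3, 151.2]
contact_force: [1.2, -0.3, 0.1]
finger_gap: 0.742
```

Request:
jog_arm:
  commands: [0.094,0.015,0.036,0,0,0.094,0.015,0.036,0,0,0.094,0.012,0.03,0,0,0.094,0,0,0,0.11,0.094,0,0,0,0.11,0.094,0,0,0,0.11,0.094,0,0,0,0.08,0.094,0,0,0,0,0.094,0,0,0,0]

```text
clock: 7.7
tool_pos: [0.5472, 0.2568, 0.1394]
ee_rot: [-179.9, 0.9, 127.5]
contact_force: [0.5, 0.4, 0.2]
finger_gap: 0.999
```

Run:
```python
from h import *
import json
o=bot.get_obs();print(o['tool_pos'],o['ee_rot'],o['joint_positions'])
P=bot.camera_params("wrist");im=bot.read_camera("wrist")
cv2.imwrite("pics/w8.png",im[:,:,::-1]);json.dump({k:np.array(v).tolist() for k,v in P.items()},open("w8.json","w"))
```

```text
[0.54724757 0.25676529 0.1394153 ] [-179.91581313    0.91272456  127.51373287] [ 19.16802494  19.47826681  85.99632406  -0.9273444   74.31997709
 -18.09600441]
```

View pics/w8.png

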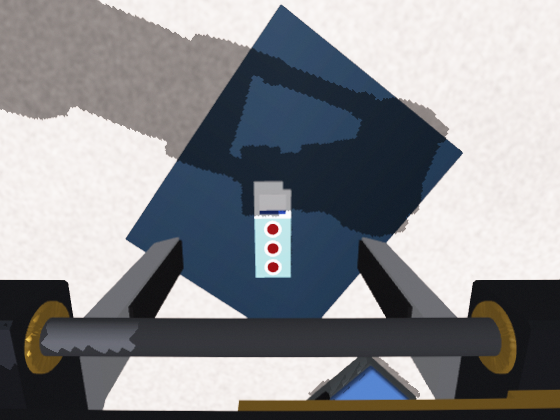

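```bash
cat > m8.py <<'E'
from h import *
import json
P=json.load(open("w8.json"));a=cv2.imread("pics/w8.png")
c=a.astype(int)
red=((c[:,:,2]>110)&(c[:,:,1]<60)).astype(np.uint8);n,l,st,ce=cv2.connectedComponentsWithStats(red)
sp=[ce[i] for i in range(1,n) if st[i,4]>20];print("spots",np.round(sp,1).tolist())
b=cv2.resize(a[170:290,240:305],None,fx=6,fy=6,interpolation=cv2.INTER_CUBIC);cv2.imwrite("pics/w8a.png",b[:,:])
for z in(.009,.004):
    W=onplane(P,sp,z);d=W[0]-W[-1] if 0 else W[-1]-W[0];print(z,W.round(4).tolist(),np.degrees(np.arctan2(d[1],d[0])),np.linalg.norm(d))
    q=[[254,181.5],[254.5,277.5],[291.5,277.5],[291,189]];V=onplane(P,q,z);print(V.round(4).tolist(),np.linalg.norm(V[1]-V[0]),np.linalg.norm(V[2]-V[1]))
    e=(V[1]-V[0])/np.linalg.norm(V[1]-V[0]);mid=(V[1]+V[2])/2;print("dir",np.degrees(np.arctan2(e[1],e[0])),"frost",mid-.079*e)
print(proj(P,bot.get_obs()['tool_pos']-[0,0,.1]))
E
python3 m8.py
```

```text
spots [[272.5, 228.7], [272.5, 247.9], [272.6, 266.8]]
0.009 [[0.5733, 0.2277, 0.009], [0.5858, 0.2115, 0.009], [0.5985, 0.1951, 0.009]] -52.23674196695062 0.041176596341369186
[[0.5299, 0.2547, 0.009], [0.591, 0.1742, 0.009], [0.6214, 0.1976, 0.009], [0.5628, 0.2707, 0.009]] 0.10105837277762378 0.038387918493439484
dir -52.847832670190385 frost [0.5584855  0.24882496 0.009     ]
0.004 [[0.5743, 0.2264, 0.004], [0.587, 0.21, 0.004], [0.5999, 0.1934, 0.004]] -52.23674196695069 0.04178444070117562
[[0.5303, 0.2538, 0.004], [0.5923, 0.1721, 0.004], [0.6232, 0.1958, 0.004], [0.5637, 0.27, 0.004]] 0.10255018529643524 0.03895459669936751
dir -52.84783267019043 frost [0.5600005  0.24692038 0.004     ]
[[269.32780709 197.77736739]]
```

View pics/w8a.png

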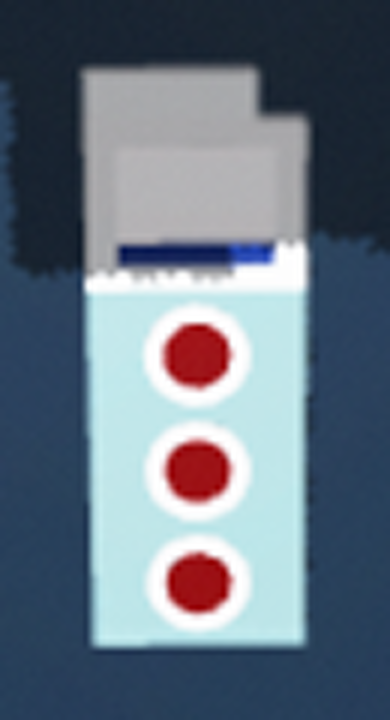

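Run:
```python
from h import *
import json
P=json.load(open("w8.json"))
e=np.array([np.cos(np.radians(-52.3)),np.sin(np.radians(-52.3)),0]);tx=np.array([np.cos(np.radians(127.5)),np.sin(np.radians(127.5)),0]);ty=np.array([np.cos(np.radians(37.5)),np.sin(np.radians(37.5)),0])
W=onplane(P,[[272.5,180.7],[272.5,218.4],[272.5,277.3]],.009)
F=W-np.outer([-.021,.015,.079],e);print(F)
T=np.array([.5472,.2568,0]);
for f in F: print((f-T)@tx*1e3,(f-T)@ty*1e3)
```

```text
[[0.55645048 0.24957497 0.009     ]
 [0.55755811 0.24806613 0.009     ]
 [0.55733358 0.2482333  0.009     ]]
-11.363340276918363 2.9405809651134804
-13.234661647830896 2.9008013330427334
-12.965353557984557 2.824426657459988
```

Request:
jog_arm:
  commands: [0.08,-0.006,0.002,0.02,0,0.08,-0.005,0.001,0.03,0,0.08,0,0,0.03,0,0.08,0,0,0.02,0,0.08,0,0,0.005,0,0.08,0,0,0,0]

```text
clock: 8.25
tool_pos: [0.5604, 0.2475, 0.0326]
ee_rot: [179.8, 1.0, 128.0]
contact_force: [-0.4, 0.3, -0.2]
finger_gap: 0.851
```

Run:
```python
from h import *
import json
o=bot.get_obs();print(o['tool_pos'],o['ee_rot'],o['contact_force'])
P=bot.camera_params("wrist");im=bot.read_camera("wrist")
cv2.imwrite("pics/w9.png",im[:,:,::-1]);json.dump({k:np.array(v).tolist() for k,v in P.items()},open("w9.json","w"))
for d in(0,.03,-.025,.02): print(d,proj(P,o['tool_pos']+[0,0,d]))
```

```text
[0.56039747 0.2474681  0.03256907] [179.77079927   1.03903097 127.97207046] [-0.35622353  0.26053729 -0.20352252]
0 [[269.09869286 234.98983239]]
0.03 [[269.21642053 253.60501359]]
-0.025 [[269.02195928 222.84650487]]
0.02 [[269.17339692 246.80427807]]
```

View pics/w9.png

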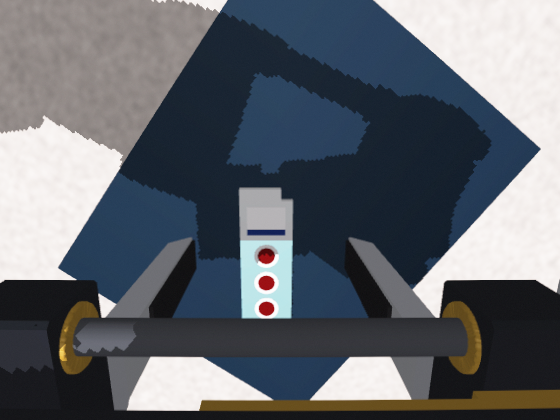

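```bash
cat > rel.py <<'E'
from h import *
import json,sys
def rel(f,pts,yaw,T,z=.009):
    P=json.load(open(f));y=np.radians(yaw)
    tx=np.array([np.cos(y),np.sin(y),0]);ty=np.array([np.sin(y),-np.cos(y),0])
    W=onplane(P,pts,z)-np.array(T);return np.c_[W@tx,W@ty]*1e3
E
python3 - <<'E'
from rel import *
r=rel("w9.json",[[266.0,187.7],[266.3,240],[266.3,256],[266.4,282.5],[239.3,215],[293,215]],127.97,[.5604,.2475,0]);print(r.round(1))
E
```

```text
[[ 24.8  -2. ]
 [-12.   -1.9]
 [-23.8  -1.9]
 [-44.1  -1.9]
 [  6.  -20.1]
 [  6.   16.2]]
```

Request:
jog_arm:
  commands: [0.07,0.004,-0.002,0.01,0,0.065,0,0,0.012,0,0.06,0,0,0.01,0,0.06,0,0,0.006,0,0.06,0,0,0,0]

```text
clock: 8.72
tool_pos: [0.561, 0.2511, -0.0018]
ee_rot: [179.1, 1.2, 128.0]
contact_force: [-0.1, -0.9, -0.3]
finger_gap: 0.642
```

Run:
```python
from h import *
import json
o=bot.get_obs();print(o['tool_pos'],o['ee_rot'],o['contact_force'])
P=bot.camera_params("wrist");im=bot.read_camera("wrist")
cv2.imwrite("pics/w10.png",im[:,:,::-1]);json.dump({k:np.array(v).tolist() for k,v in P.items()},open("w10.json","w"))
```

```text
[ 0.56096437  0.2510962  -0.00180395] [179.14518979   1.2443802  128.04216426] [-0.12918004 -0.94983487 -0.31874174]
```

View pics/w10.png

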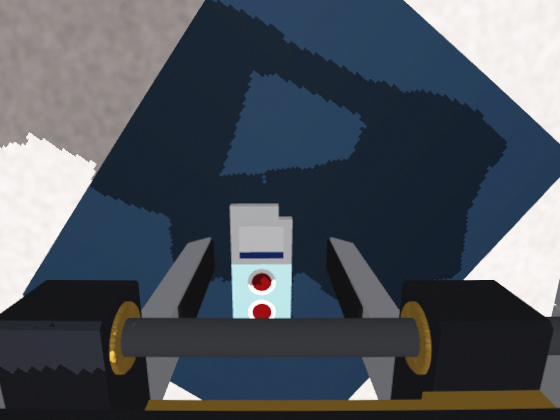

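Run:
```python
from rel import *
r=rel("w10.json",[[261.3,203.7],[261.5,264],[261.5,282],[261.5,312],[230.5,240],[292,240]],128.04,[.561,.2511,0]);print(r.round(1))
```

```text
[[ 22.8  -4.7]
 [-14.5  -4.8]
 [-26.4  -4.8]
 [-46.9  -4.9]
 [  0.8 -22.8]
 [  0.7  13.3]]
```

Request:
jog_arm:
  commands: [0.06,0.001,-0.005,0.004,0,0.06,0,0,0.006,0,0.06,0,0,0.005,0,0.06,0,0,0.003,0,0.06,0,0,0.0,0]

```text
clock: 9.18
tool_pos: [0.558, 0.2491, -0.0191]
ee_rot: [178.9, 1.3, 128.1]
contact_force: [0.6, -0.5, 0.0]
finger_gap: 0.638
```

Run:
```python
from h import *
import json
o=bot.get_obs();print(o['tool_pos'],o['ee_rot'],o['contact_force'])
P=bot.camera_params("wrist");im=bot.read_camera("wrist")
cv2.imwrite("pics/w11.png",im[:,:,::-1]);json.dump({k:np.array(v).tolist() for k,v in P.items()},open("w11.json","w"))
s=bot.read_camera("side")[:,:,::-1]
cv2.imwrite("pics/s11.png",cv2.resize(s[120:220,200:310],None,fx=6,fy=6,interpolation=cv2.INTER_CUBIC))
```

```text
[ 0.55802228  0.24909046 -0.01908534] [178.91049418   1.32581554 128.0501047 ] [ 0.57378842 -0.52269042  0.00374508]
```

View pics/w11.png

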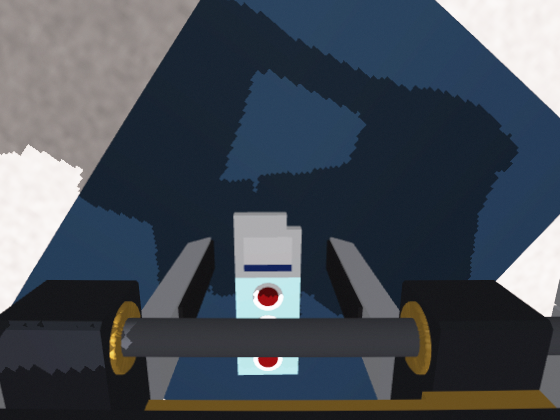

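View pics/s11.png

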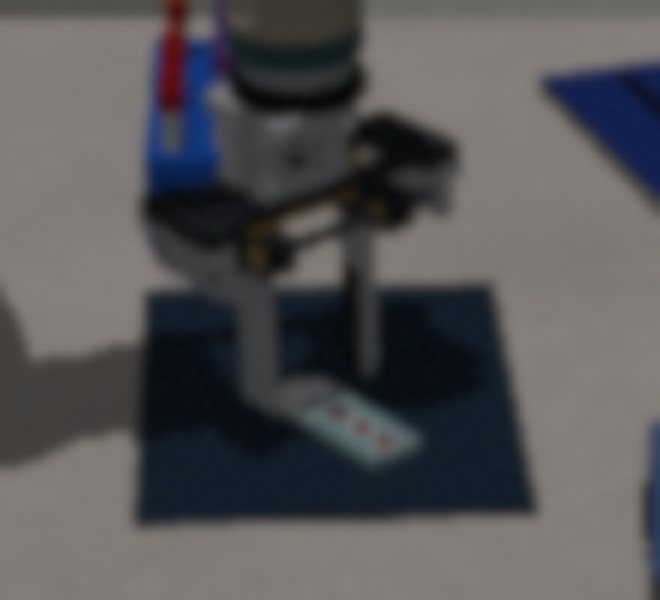

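Run:
```python
from rel import *
r=rel("w11.json",[[267.5,212.5],[267.7,277.5],[267.7,297],[234.5,250],[301,250]],128.05,[.558,.2491,0]);print(r.round(1))
```

```text
[[ 22.5  -1.3]
 [-14.8  -1.2]
 [-26.9  -1.2]
 [  1.6 -19.1]
 [  1.3  16.8]]
```

Request:
jog_arm:
  commands: [0.055,0.0005,-0.001,0.002,0,0.052,0,0,0.002,0,0.05,0,0,0.0015,0]
  force: 30

```text
clock: 9.53
tool_pos: [0.5583, 0.2493, -0.0238]
ee_rot: [178.8, 1.4, 128.0]
contact_force: [0.3, 0.3, -0.1]
finger_gap: 0.54
```

Request:
jog_arm:
  commands: [0.05,0,0,0.0012,0,0.05,0,0,0.001,0]

```text
clock: 9.7
tool_pos: [0.5584, 0.2493, -0.0262]
ee_rot: [178.8, 1.4, 128.0]
contact_force: [-0.4, -0.2, 0.5]
finger_gap: 0.534
```

Request:
jog_arm:
  commands: [0.03,0,0,0,0,0.02,0,0,0,0,0.02,0,0,0,0,0.02,0,0,0,0,0.02,0,0,0,0,0.02,0,0,0,0]
  force: 30

```text
clock: 10.2
tool_pos: [0.5577, 0.2488, -0.0263]
ee_rot: [178.9, 1.4, 128.1]
contact_force: [-0.4, -1.0, 0.3]
finger_gap: 0.375
```

Run:
```python
from h import *
o=bot.get_obs();print(o['tool_pos'],o['ee_rot'],o['contact_force'],o['finger_gap']*94)
im=bot.read_camera("wrist");cv2.imwrite("pics/w12.png",im[:,:,::-1])
```

```text
[ 0.55768579  0.24881833 -0.02631474] [178.85823721   1.36505652 128.05777956] [-0.41178626 -0.97143218  0.34964951] 35.23581634917015
```

View pics/w12.png

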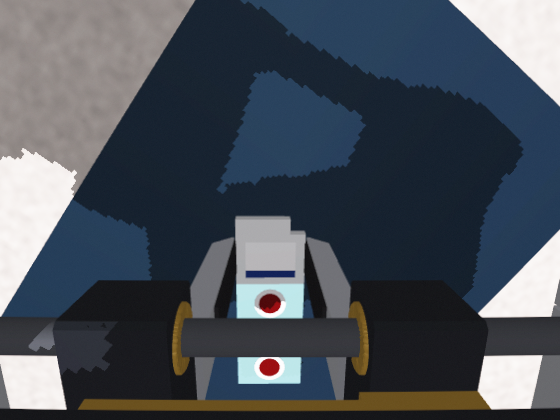

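Request:
jog_arm:
  commands: [0.02,0,0,0,0,0.02,0,0,-0.005,0,0.02,0,0,-0.01,0,0.02,0,0,-0.015,0,0.02,0,0,-0.01,0,0.02,0,0,0,0]
  force: 40

```text
clock: 10.75
tool_pos: [0.5564, 0.2494, 0.0163]
ee_rot: [178.9, 1.3, 128.0]
contact_force: [0.8, 0.9, 0.5]
finger_gap: 0.377
```

Run:
```python
from h import *
o=bot.get_obs();print(o['tool_pos'],o['ee_rot'],o['contact_force'],o['finger_gap']*94)
im=bot.read_camera("wrist");cv2.imwrite("pics/w13.png",im[:,:,::-1])
s=bot.read_camera("side")[:,:,::-1]
cv2.imwrite("pics/s13.png",cv2.resize(s[120:220,200:310],None,fx=6,fy=6,interpolation=cv2.INTER_CUBIC))
```

```text
[0.55641186 0.24939932 0.01632717] [178.87303352   1.32747765 128.04824676] [0.77310127 0.86330236 0.51386755] 35.40130118481161
```

View pics/w13.png

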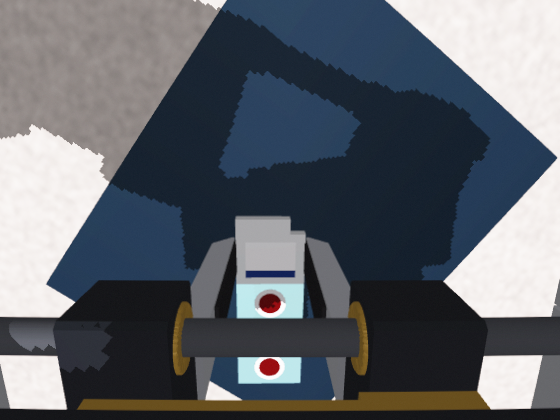

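View pics/s13.png

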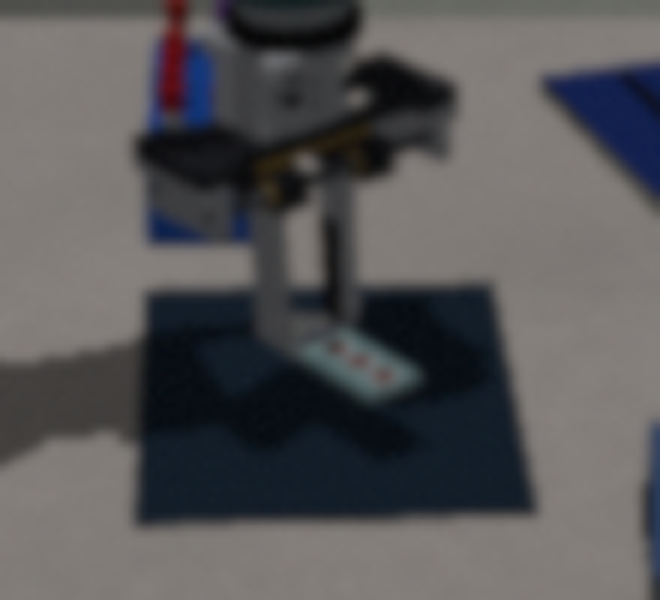

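Request:
jog_arm:
  commands: [0.02,0,0,-0.02,0,0.02,0,0,-0.035,0,0.02,-0.005,-0.005,-0.035,0,0.02,-0.012,-0.011,-0.02,0,0.02,-0.02,-0.018,0,0,0.02,-0.026,-0.024,0,0,0.02,-0.026,-0.024,0,0,0.02,-0.026,-0.024,0,0,0.02,-0.026,-0.024,0,0,0.02,-0.026,-0.024,0,0,0.02,-0.026,-0.024,0,0,0.02,-0.026,-0.024,0,0]

```text
clock: 11.85
tool_pos: [0.5245, -0.0518, 0.1243]
ee_rot: [179.4, 0.9, 128.8]
contact_force: [1.4, 0.1, -0.8]
finger_gap: 0.374
```

Request:
jog_arm:
  commands: [0.02,-0.025,-0.022,0,0,0.02,-0.025,-0.022,0,0,0.02,-0.025,-0.022,0,0,0.02,-0.022,-0.02,0,0,0.02,-0.012,-0.01,0,0,0.02,-0.005,-0.004,0,-0.05,0.02,0,0,0,-0.1,0.02,0,0,0,-0.1,0.02,0,0,0,-0.1,0.02,0,0,0,-0.04,0.02,0,0,0,0,0.02,0,0,0,0]

```text
clock: 12.85
tool_pos: [0.5092, -0.2199, 0.116]
ee_rot: [-180.0, 0.3, 151.4]
contact_force: [0.2, 0.0, -1.0]
finger_gap: 0.374
```

Run:
```python
from h import *
import json
o=bot.get_obs();print(o['tool_pos'],o['ee_rot'],o['contact_force'],o['finger_gap']*94)
P=bot.camera_params("wrist");im=bot.read_camera("wrist");cv2.imwrite("pics/w14.png",im[:,:,::-1]);json.dump({k:np.array(v).tolist() for k,v in P.items()},open("w14.json","w"))
```

```text
[ 0.50917094 -0.21986133  0.11596108] [-179.97462214    0.30528557  151.43102715] [ 0.16258557  0.03422932 -1.02574791] 35.13517201999344
```

View pics/w14.png

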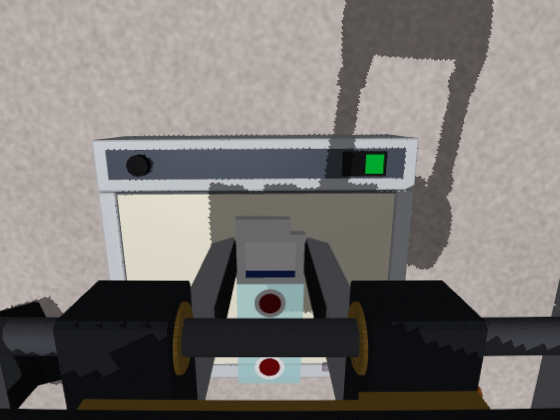

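Request:
jog_arm:
  commands: [0.02,-0.005,-0.004,0.008,-0.008,0.02,-0.006,-0.004,0.012,0,0.02,-0.003,-0.002,0.012,0,0.02,0,0,0.008,0,0.02,0,0,0.004,0,0.02,0,0,0,0]

```text
clock: 13.4
tool_pos: [0.5176, -0.2372, 0.0662]
ee_rot: [-180.0, 0.2, 151.8]
contact_force: [0.3, -0.1, -0.3]
finger_gap: 0.375
```

```bash
cat > fin.py <<'E'
from h import *
import sys
n=sys.argv[1]
o=bot.get_obs();t=o['tool_pos'];print(t,o['ee_rot'],o['contact_force'],o['finger_gap']*94)
c=np.array([.558,-.257]);a=np.radians(-28.1);ex=np.array([np.cos(a),np.sin(a)]);ey=np.array([-ex[1],ex[0]])
y=np.radians(o['ee_rot'][2]+180);d=t[:2]+.047*np.array([np.cos(y),np.sin(y)])-c
print("clear centre in box frame mm",d@ex*1e3,d@ey*1e3)
im=bot.read_camera("wrist");cv2.imwrite(f"pics/w{n}.png",im[:,:,::-1])
s=bot.read_camera("side")[:,:,::-1];cv2.imwrite(f"pics/s{n}.png",cv2.resize(s[190:335,160:335],None,fx=4,fy=4,interpolation=cv2.INTER_CUBIC))
s=bot.read_camera("top")[:,:,::-1];cv2.imwrite(f"pics/t{n}.png",cv2.resize(s[160:280,270:430],None,fx=5,fy=5,interpolation=cv2.INTER_CUBIC))
E
python3 fin.py 15
```

```text
[ 0.51763479 -0.2371735   0.06624165] [-179.95629737    0.23516317  151.81079093] [ 0.28413737 -0.1277278  -0.32524731] 35.213135838574644
clear centre in box frame mm 2.054185775595562 -1.5961810382988924
```

View pics/w15.png

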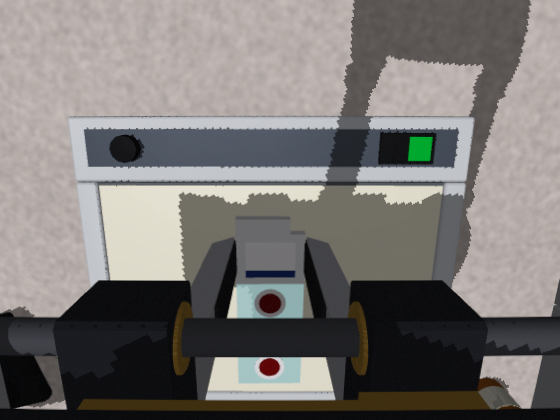

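View pics/s15.png

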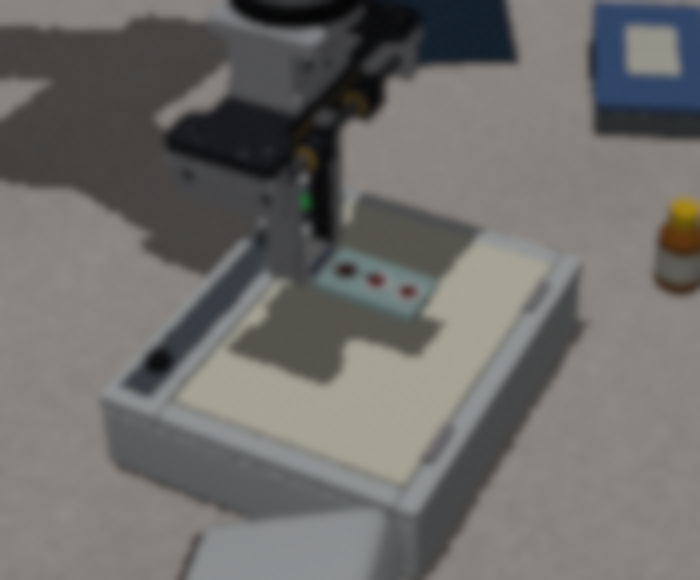

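View pics/t15.png

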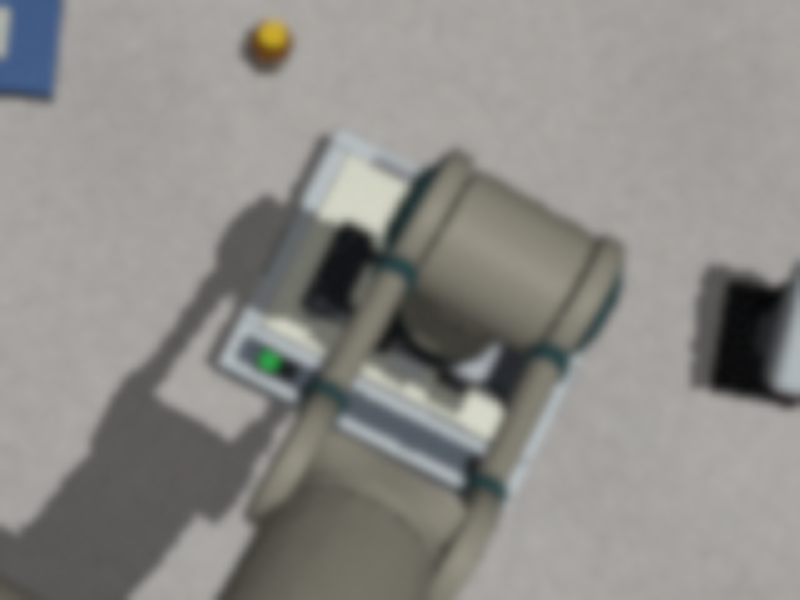

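Run:
```python
from h import *
P=bot.camera_params("wrist")
W=onplane(P,[[69,118],[473.5,118]],.0615);m=W.mean(0);d=(W[1]-W[0]);w=np.linalg.norm(d);ey=d/w;ex=np.array([ey[1],-ey[0],0]);c=m+.115*ex
print(w,c,np.degrees(np.arctan2(ex[1],ex[0])))
S=onplane(P,[[269.7,301.5],[269.5,367]],.1005);print(S,np.linalg.norm(S[0]-S[1]));mm=S.mean(0)
print((mm-c)@ex,(mm-c)@ey,np.degrees(np.arctan2(*(S[1]-S[0])[1::-1])), bot.get_obs()['joint_vel'].round(2))
# side view middle spot
s=bot.camera_params("side");print(onplane(s,[[160+375/4-.4,190+280/4-.4]],.1005))
```

```text
0.23874271294586125 [ 0.55849341 -0.25774732  0.0615    ] -28.153247837159643
[[ 0.54290167 -0.25038141  0.1005    ]
 [ 0.58005446 -0.27040615  0.1005    ]] 0.042205685659894195
0.003880216283292935 -0.0009251042615303793 -28.323933919234186 [ 0.05 -0.81 -0.49 -0.    0.02  0.03]
[[ 0.55790202 -0.25910212  0.1005    ]]
```

Request:
jog_arm:
  commands: [0.02,0.003,0.001,0,0,0.02,0,0,0,0,0.02,0,0,0,0,0.02,0,0,0,0,0.02,0,0,0,0]

```text
clock: 13.97
tool_pos: [0.5175, -0.2352, 0.0705]
ee_rot: [-179.9, 0.7, 151.9]
contact_force: [-1.0, 0.0, -0.9]
finger_gap: 0.371
```

```bash
python3 fin.py 16; python3 -c "
from cell import bot
o=bot.get_obs();print(o['clock'],o['joint_vel'].round(2))"
```

```text
[ 0.51746046 -0.23522222  0.07046829] [-179.94220579    0.66772581  151.86234485] [-1.0215876   0.01754101 -0.93882826] 34.907686292559376
clear centre in box frame mm 0.9813824999832246 0.08527559269805371
14.1167 [ 0.08  0.12  0.16  0.08  0.06 -0.08]
```

View pics/s16.png

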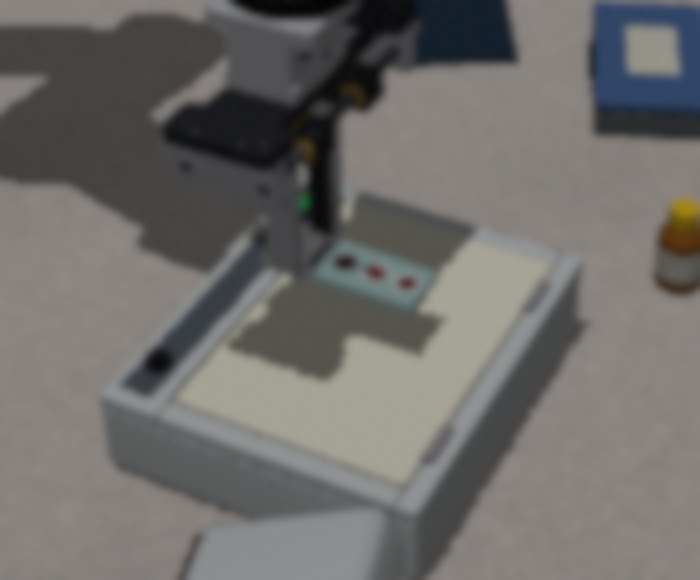

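View pics/w16.png

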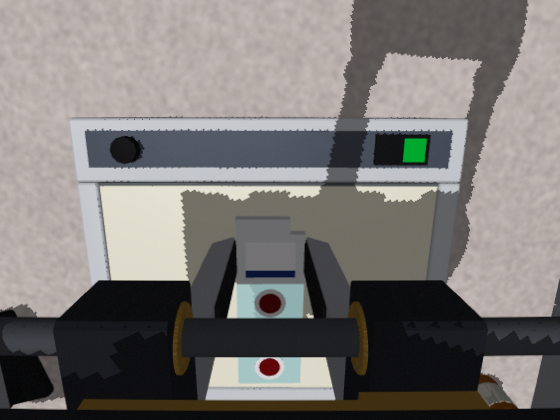

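Request:
jog_arm:
  commands: [0.02,0,0,0.004,0,0.02,0,0,0.004,0,0.02,0,0,0.001,0,0.02,0,0,0,0]

```text
clock: 14.45
tool_pos: [0.5174, -0.2353, 0.0603]
ee_rot: [-179.9, 0.6, 151.9]
contact_force: [0.4, -0.1, 0.0]
finger_gap: 0.373
```

```bash
python3 fin.py 17; python3 fin.py 18
```

```text
[ 0.51744073 -0.23528555  0.06025543] [-179.94012393    0.64200525  151.86155905] [ 0.39309834 -0.12131242  0.00555765] 35.08930415818978
clear centre in box frame mm 0.9938017193743274 0.0194683331970123
[ 0.51767047 -0.23543483  0.06066339] [-179.93939655    0.67757705  151.85696886] [ 0.14714314  1.17978465 -1.09258318] 35.184548276081514
clear centre in box frame mm 1.266773573771574 -0.007773140478279507
```

Steady: the slide bottom is about 28 mm above the plate and the clear part is centred to about 1 mm. Handing in.

```bash
python3 -c "
from cell import bot
print(bot.sign_off())"
```

```text
the job is handed in; nothing more can be done
None
```

View pics/s18.png

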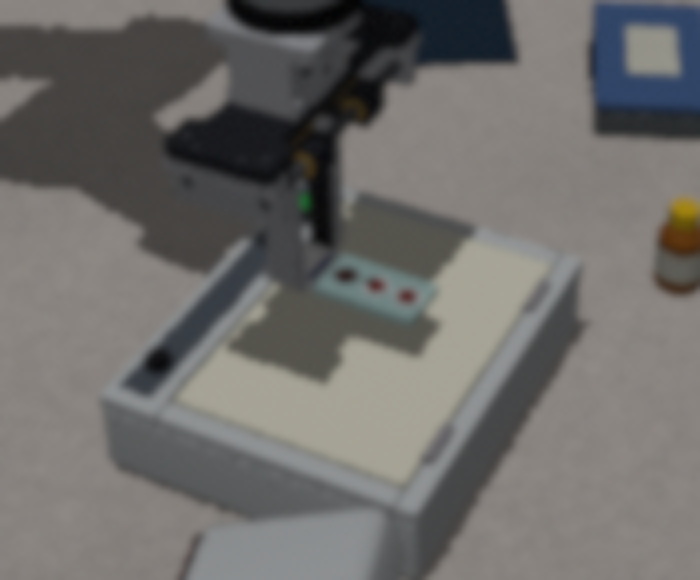

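I pressed the opal plate down to its hard stop with the shut fingers (up to 34 N at the wrist). The wrist and side pictures then showed it flush. I gripped the slide by its frosted end at 40 N and carried it over the plate. At hand-in, about 15 s in, the gripper was still holding it there, label up, with the frosted end towards the switch.

**Last checks:**
- **Position:** by the measured arm pose, the clear part is about 1 mm from the plate's middle. The wrist picture put it 4 mm back before a last 3 mm correction; I did not re-measure it in a picture afterwards.
- **Height and contact:** the slide's underside is about 28 mm above the plate. The wrist force reads about zero and the grip opening is steady at 35 mm.
- **Level:** by the tool angles, the slide is tilted by about 1 to 1.5 degrees. The tool tilt drifted slightly between gripping and the end, and the moves offered no way to correct it.
- **Bystanders:** I did not measure them again. The bottle, case and scanner look unmoved where they appear in the last pictures, and I did not check the tube rack after the start.

**Disagreement:** the fingertips were about 30 mm short of the reported tool point. Plate contact and the side and wrist pictures both showed this, so I worked from the contact heights. Because of it, the first downward moves in the press stopped above the plate.

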